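Eject a slide carrier and catch it

TASK

Press the slide scanner's eject key with one fingertip and stop the slide carrier that springs out with the other finger, within the upper half of its run, so that its glass slide does not slam into the stops at the foot of the slope. Then let it down gently, leaning on that finger, until its front bar rests squarely on both stops, and take the hand away. Do not lift the carrier or bear hard on it, and leave the small things round the scanner where they are.

Things in the scene. Friction and masses are not known exactly. Their poses are not given: they have to be found in the camera images.
- scanner: White slide scanner, fixed: a cover at the back and, in front of it, a deck that slopes down 18 degrees to the front. Origin on the worktop below the outlet; x to its back, y to its left, z up. It reaches 90 mm to the front, 105 to the back, 46 left, 84 right. Cover: 75 mm high at the outlet, 105 at the back; open worktop before the deck's front end.
- outlet (a point): Foot of the cover's front face, mid lane, on the lane's floor, 41 mm above the worktop. Axes tilted with the deck: x up the slope (to the back), y left, z square to the deck. In them (mm): lane floor and the deck beside it z = 0; lane side walls y +-31.5 to +-36.5, 7 high; eject key x -55 to -25, y -78 to -42; faces of the stops x = -80; deck ends at x = -90.
- key_face (a point): Middle of the top face of the eject key, a flat ribbed grey key 30 mm (along the slope) x 36 mm, right of the lane and 10 mm above the deck; axes as outlet. It moves with the key.
- eject_key (a joint): Key travel, square into the deck: 0 up, 0.006 m fully down (face 4 mm above the deck). Spring: 1.5 N at first, 4.5 N fully down. Two catch teeth on the key, near the lane walls, stand 4.5 mm above the lane floor before the carrier's front bar; they free it at about 0.005 m and rise again with the key (clear of the bar once the carrier is 13 mm out).
- carrier: Black slide carrier, 0.1 to 0.2 kg, loose in the lane, 84 mm long: front bar 60 wide x 8 long x 14 high, body behind it 48 wide x 10 high. Origin under the middle of the front face; x to its back, z up. Starts with its front at outlet x = -12 mm. Freed, a spring pushes it out (4 N falling to 1.5 N over 32 mm), then its weight runs it down the slippery lane to the stops, 68 mm from its start.
- stops (a point): Middle of the lane's floor between the faces of the two stop horns at the foot of the slope; axes as outlet. The horns are 10 mm high and 8 mm thick (x -8 to 0), one at each side of the lane (y beyond +-18 mm), with a gap 36 mm wide between them through which a finger can pass out of the lane.
- tin: Bystander: brass tin, 58 mm across, 26 mm high, left of the scanner. Origin under its middle.
- vial: Bystander: specimen jar with black lid, 41 mm across, 58 mm high, left of the scanner. Origin under its middle.
- loupe: Bystander: folded loupe, 50 x 28 x 16 mm, right of the scanner. Origin under its middle.

How it is judged:
By the outcome, as a careful person would: the job done as asked, in the order asked, and still so for the second after the job is handed in, with the robot touching nothing.
It also fails if it takes over 35 s, if anything falls off the work surface, if the arm or the gripper's body presses on something with over 40 N, if the wrist force passes 120 N, or if a joint passes its speed limit or range.

ROBOT

A 6-joint arm with a two-finger parallel gripper is mounted at the origin on a cart in front of the work surface, level with it; the furniture and walls round the work are solid. World frame = base frame: x ahead of the robot, y to its left, z up, the work surface at z = 0. Lengths are in m, angles in rad, forces in N, time in s.
With the tool pointing down it reaches from about 0.35 to 0.775 m from the base axis. Payload 5.5 kg.
Tool frame: the origin (TCP) lies where the fingers leave the gripper's body, on its centre line; the fingertips stand env.tip_reach ahead of it and the grasp point (between the pads) lies 54 mm ahead of it (env.tip_reach is the distance from the TCP to the fingertips, in m); z points along the fingers, y is the line along which they close (so a half turn about z gives the same grasp; the last joint's range is limited). The gripper opens to 85 mm and grips with 20 to 120 N. Pads are 22 mm wide; open, the fingers measure 114 mm over their backs; the gripper's body (76 mm by 85 mm) begins 54 mm behind the grasp point. The pads swing forward as they close: fully open they stand 13 mm farther back than shut.
Start: joints at [-1.398, 0.313, 0.046, 1.304, 0, 1.431], TCP at [0.177, -0.547, 0.304] pointing down, gripper open.
Joint ranges: [-2.76, 2.76], [-0.86, 1.69], [-1.03, 1.26], [-2.2, 2.34], [-1.47, 1.5], [-3.14, 3.14]. Speed limits (rad/s): [2.57, 2.57, 3.14, 3.14, 3.14, 3.14].

INTERFACE

Orientations are given as a unit quaternion [w, x, y, z].
In Python, from workcell import status, optics, hand_in, env gives the robot as it stands.
- The arm moves only by the shell command python3 -m handwheel 'ROWS' [FORCE]. ROWS is a JSON object whose one key "deltas" holds a list of rows, each a list of 5 numbers: the opening, from -1 (shut) to 1 (fully open), then the shift along the tool's x, y, z in units of 40 mm (1.0 is 40 mm), then the turn about the tool's z in units of 10 degrees (1.0 is 10 degrees). In form: {"deltas": [[jaw, x, y, z, roll], ...]}. A call has 1 to 20 rows; each row shifts and turns the commanded pose from where the row before left it, along the tool's axes as they then stand; what a row does not reach is not made up. A row lasts 1/8 s, in which the tool goes at most 62.5 mm and 10.7 degrees, less where a joint would pass 70% of its speed; a pose out of reach is approached as far as the arm can. A call is refused whole if a number of a shift passes 1 or a number of a turn 1, either way. A call with a gripper value outside its range is refused whole. The fingers move at their own pace and stop on an object; FORCE is the grip in N (left out, the last holds). Time passes only in rows, so rows that do not move let the fingers close. It gives the time, the measured TCP pose, the force, the opening and the grip force at its end, in the units of the state.
- status.get_state(): the state, without advancing time (a new reading comes with each control period).
- optics.read_camera(name): name is "scene" or "top" or "wrist"; returns a dict with "frame" (480x640x3 uint8, red, green, blue), "depth" (480x640 float32, m along the optical axis (not along the pixel's ray), 0 where there is no reading), "vfov" (degrees; the focal length in pixels is half the picture's height over the tangent of half this angle, whatever the lens; pixels are square), "cx", "cy" (the principal point, pixels), "origin" and "attitude" of the camera in the world. Camera axes: x right, y down, z forward; pixel columns grow to the right and rows downward; lengths in m; the calibration is good to about 2 mm. A picture is of the moment at which its call begins.
- hand_in(): hands the job in; it is judged then, once.
The state is a dict: "clock": time; "joint_pos": joint angles; "qvel": joint speeds; "tau": joint torques, N m; "tcp_pos": TCP position; "orientation": TCP orientation; "wrist_force": force on the tool from outside, world axes, zero at the start; "ft_torque": the same for the moment, N m; "finger_gap": finger opening in m; "grip_force": force on a finger pad.
Only numpy, scipy, OpenCV 4.12 (cv2) and the standard library are available. Lean on these libraries where they do the work, as an engineer would, in place of code of your own. Each camera call takes 0.05 s, during which the arm holds its last target. There are 200 camera calls.

## Working session

There is one attempt and no reset: what is moved stays moved. The work goes in short steps, Python scripts to look and compute and a shell command to move; the robot and the scene stay as the last step left them, time stands still between calls to the robot, and variables do not carry over. Pictures are saved under pics/ and viewed, at most 10 in all, crops included, and the job is handed in when it is done.

```bash
mkdir -p pics; ls; cat > h.py <<'E'
import numpy as np, cv2
from workcell import status, optics, env
def cam(n,save=None):
    c=optics.read_camera(n)
    if save: cv2.imwrite('pics/'+save,c['frame'][:,:,::-1])
    return c
def pts(c):
    from scipy.spatial.transform import Rotation as R
    a=np.array(c['attitude'])
    M=a if a.shape==(3,3) else R.from_quat(np.r_[a[1:],a[0]]).as_matrix()
    f=240/np.tan(np.radians(c['vfov']/2))
    v,u=np.mgrid[:480,:640]
    d=c['depth']
    P=np.stack([(u-c['cx'])/f*d,(v-c['cy'])/f*d,d],-1)
    return P@M.T+np.array(c['origin'])
E
python3 - <<'E'
from h import *
for n in('scene','top'):
    c=cam(n,n+'1.png'); print(n,c['vfov'],c['cx'],c['cy'],c['origin'],c['attitude'])
    np.savez(n+'1.npz',P=pts(c),f=c['frame'],d=c['depth'])
print(status.get_state(),env.tip_reach)
E
```

```text
pics
scene 42.166320590978934 322.963670652063 231.77063546589898 [-0.1541286  -0.52605455  0.73164893] [-0.36327185  0.80253264 -0.42661578  0.20487531]
top 46.39200756720912 333.6860191859707 234.3961770150034 [ 0.35024614 -0.10443582  0.90086987] [-0.05520418  0.70510165 -0.70246893  0.07950833]
{'clock': 0.1, 'joint_pos': array([-1.39760678e+00,  3.13925587e-01,  4.51114670e-02,  1.30358402e+00,
       -2.48853576e-05,  1.43120460e+00]), 'qvel': array([ 0.00040564, -0.00355926,  0.00344302,  0.00110863,  0.00093531,
        0.00062696]), 'tau': array([ 2.48122124e-03, -4.81721878e+01,  2.99246603e+01,  1.26703363e-02,
       -1.89811349e-04,  7.10198066e-06]), 'tcp_pos': array([ 0.1768645 , -0.54678236,  0.30310549]), 'orientation': array([-8.00585554e-04,  9.87795570e-01,  1.55753876e-01, -2.58946628e-05]), 'wrist_force': array([-1.28917589,  0.77351578, -0.14742783]), 'ft_torque': array([-0.01846215,  0.00663856,  0.00318046]), 'grip_force': 0.0, 'finger_gap': 0.08552578461408832} 0.0726
```

View pics/top1.png

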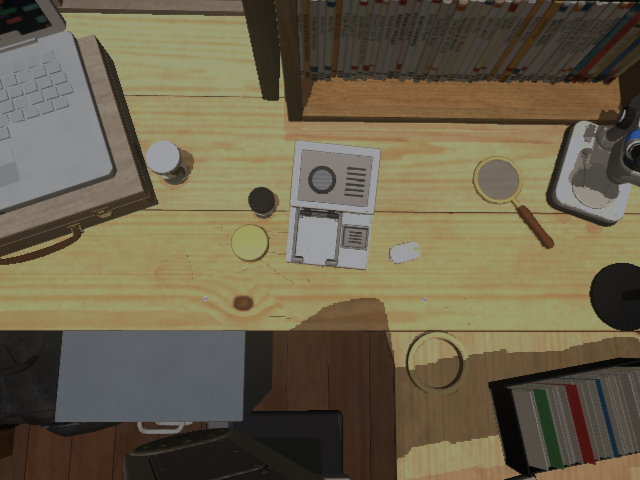

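View pics/scene1.png

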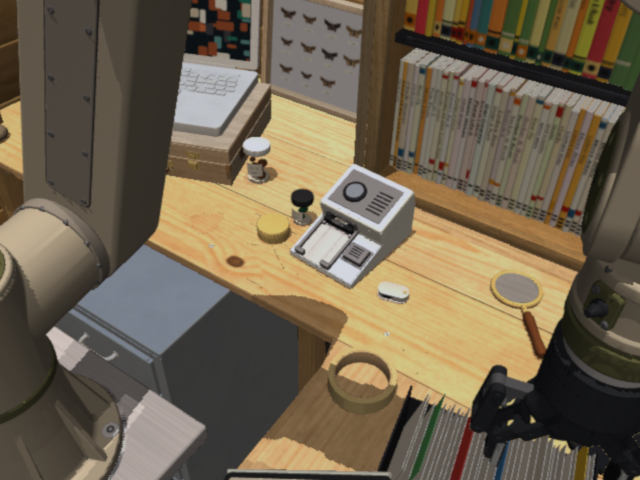

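The top view shows the scanner at px (290-380, 142-270): lane at about (317,238), key at (355,237), tin (250,242), jar (262,200), loupe (405,252). Next I measure it using depth.

```bash
python3 - <<'E'
from h import *
z=np.load('top1.npz'); P=z['P'];f=z['f']
im=cv2.resize(f[135:280,275:395],None,fx=4,fy=4,interpolation=cv2.INTER_CUBIC)
cv2.imwrite('pics/topcrop.png',im[:,:,::-1])
np.set_printoptions(precision=4,suppress=True)
for u,v in [(240,300),(430,230),(250,242),(405,252),(262,197),(292,262),(365,265),(342,240),(355,237),(317,240),(317,255),(317,225),(317,212),(300,204),(370,210),(298,146),(378,150),(337,262)]: print(u,v,P[v,u])
# deck plane: side strip & lane
for s in [(slice(225,262),slice(340,342)),(slice(228,258),slice(308,330)),(slice(231,243),slice(349,362)),(slice(252,264),slice(344,364))]:
    Q=P[s].reshape(-1,3); m=Q.mean(0); U,S,V=np.linalg.svd(Q-m); n=V[2]*np.sign(V[2,2]); print(m,n,np.degrees(np.arccos(n[2])),S[2]/len(Q)**.5,np.degrees(np.arctan2(n[1],n[0])))
E
```

```text
240 300 [0.4168 0.0137 0.0009]
430 230 [ 0.5336 -0.2954 -0.0035]
250 242 [ 0.5065 -0.0021  0.0241]
405 252 [ 0.4934 -0.2498  0.0154]
262 197 [ 0.5709 -0.0227  0.0597]
292 262 [ 0.4776 -0.0682  0.0053]
365 265 [ 0.4724 -0.1853  0.0125]
342 240 [ 0.5102 -0.1478  0.0267]
355 237 [ 0.5131 -0.1677  0.0382]
317 240 [ 0.5107 -0.1081  0.0229]
317 255 [ 0.4876 -0.1083  0.0162]
317 225 [ 0.533  -0.1079  0.0328]
317 212 [ 0.5497 -0.1077  0.0515]
300 204 [ 0.5559 -0.0819  0.0772]
370 210 [ 0.5478 -0.188   0.0761]
298 146 [ 0.6389 -0.0785  0.1021]
378 150 [ 0.6334 -0.1983  0.1043]
337 262 [ 0.4768 -0.1404  0.0138]
[ 0.5057 -0.1455  0.025 ] [-0.0276 -0.9932  0.1135] 83.48509688980815 0.0007769146247876448 -91.59338858357677
[ 0.5061 -0.1105  0.0262] [ 0.0063 -1.      0.0068] 89.60946541446333 0.010075746662510961 -89.63792685157576
[ 0.5117 -0.1669  0.0494] [ 0.9815 -0.0339  0.1883] 79.14880076058677 0.005356902594223134 -1.9777946179957793
[ 0.4832 -0.1664  0.0209] [ 0.989  -0.0042  0.1479] 81.49463545645145 0.005478499352100402 -0.24394247039506703
```

View pics/topcrop.png

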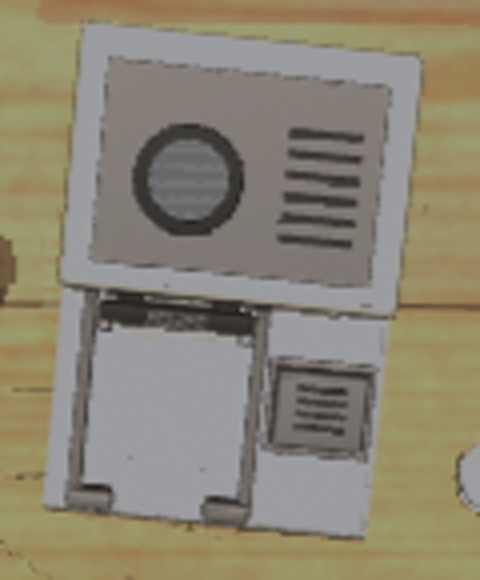

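```bash
cat > pose.py <<'E'
from h import *
from scipy.spatial.transform import Rotation as R
c18,s18=np.cos(np.radians(18)),np.sin(np.radians(18))
def o2s(x,y,z): return np.array([x*c18-z*s18,y,41+x*s18+z*c18])/1e3
def ray(c,u,v,z):
    a=np.array(c['attitude']);M=R.from_quat(np.r_[a[1:],a[0]]).as_matrix()
    f=240/np.tan(np.radians(c['vfov']/2)); d=M@np.array([(u-c['cx'])/f,(v-c['cy'])/f,1]); o=np.array(c['origin'])
    return o+d*(z-o[2])/d[2]
def fit(c,L):
    A=np.array([m[:2] for m,_ in L]); B=np.array([ray(c,*p,m[2])[:2] for m,p in L])
    a0,b0=A.mean(0),B.mean(0); U,S,V=np.linalg.svd((A-a0).T@(B-b0)); Rm=V.T@U.T
    t=b0-Rm@a0; print('yaw',np.degrees(np.arctan2(Rm[1,0],Rm[0,0])),'t',t,'\nres mm\n',np.round(1e3*(B-A@Rm.T-t),1)); return Rm,t
E
python3 - <<'E'
from pose import *
np.set_printoptions(precision=4,suppress=True)
c=cam('top')
L=[(o2s(-90,46,0),(45,508)),(o2s(-90,-84,0),(365,538)),(np.array([.105,.046,.105]),(84,22)),(np.array([.105,-.084,.105]),(421,58)),
(np.array([0,.046,.075]),(61,284)),(np.array([0,-.084,.075]),(396,316)),(o2s(-40,-60,10),(321,411)),(o2s(-80,18,10),(112,490)),(o2s(-80,-18,10),(203,500))]
L=[(m,(275+p[0]/4-.4,135+p[1]/4-.4)) for m,p in L]
Rm,t=fit(c,L)
for n,m in (('mid finger at catch',np.array([-.0439,-.02975])),('key',o2s(-40,-60,10)[:2])): print(n,Rm@m+t)
print('outlet xy',t, status.get_state()['tcp_pos'])
E
```

```text
yaw -5.317033458986998 t [ 0.5523 -0.1108] 
res mm
 [[  5.8  -1.6]
 [  6.4  -0. ]
 [-14.   -0.2]
 [-14.5   3.2]
 [ -2.8  -1.5]
 [ -2.1   0.9]
 [  6.7  -0.7]
 [  7.5  -0. ]
 [  7.   -0.1]]
mid finger at catch [ 0.5058 -0.1364]
key [ 0.5058 -0.1668]
outlet xy [ 0.5523 -0.1108] [ 0.1769 -0.5468  0.3032]
```

```bash
python3 - <<'E'
from pose import *
np.set_printoptions(precision=4,suppress=True)
c=cam('top')
L=[(o2s(-90,46,0),(45,508)),(o2s(-90,-84,0),(365,538)),(o2s(-40,-60,10),(321,411)),(o2s(-80,18,10),(112,490)),(o2s(-80,-18,10),(203,500)),(o2s(-25,-60,10),(325,372)),(o2s(-55,-60,10),(318,446))]
L=[(m,(275+p[0]/4-.4,135+p[1]/4-.4)) for m,p in L]
Rm,t=fit(c,L)
for p in [(84,22),(421,58)]: print(Rm.T@(ray(c,275+p[0]/4-.4,135+p[1]/4-.4,.105)[:2]-t))
for p in [(61,284),(396,316)]: print(Rm.T@(ray(c,275+p[0]/4-.4,135+p[1]/4-.4,.075)[:2]-t))
P=pts(c)
for n,m in (('mid finger at catch',np.array([-.0439,-.02975])),('key',o2s(-40,-60,10)[:2])): print(n,Rm@m+t)
# heights along deck strip y=-39 & lane mid, compare with model
from numpy import array
Q=(P[...,:2]-t)@Rm
for y0 in (-.06,-.0,.041):
  m=(abs(Q[...,1]-y0)<.002)&(abs(Q[...,0]+.05)<.04)
  for x in (-.08,-.06,-.04,-.03,-.02):
    k=m&(abs(Q[...,0]-x)<.003); print(y0,x,np.median(P[k][:,2]),'deck',.041+x*s18/c18)
E
```

```text
yaw -5.170594999819526 t [ 0.5591 -0.1113] 
res mm
 [[-1.  -1. ]
 [-0.7  0.6]
 [-0.2 -0.1]
 [ 0.7  0.6]
 [ 0.1  0.6]
 [ 0.2 -0.2]
 [ 0.8 -0.5]]
[0.0843 0.0441]
[ 0.0832 -0.0825]
[-0.0093  0.0441]
[-0.0092 -0.0834]
mid finger at catch [ 0.5127 -0.1369]
key [ 0.5128 -0.1673]
-0.06 -0.08 0.013817548242046118 deck 0.015006424301367494
-0.06 -0.06 0.021535277463281433 deck 0.021504818226025624
-0.06 -0.04 0.0382817980514093 deck 0.02800321215068375
-0.06 -0.03 0.04257931923531605 deck 0.031252409113012816
-0.06 -0.02 0.03442821345891611 deck 0.034501606075341876
-0.0 -0.08 0.015140764410611796 deck 0.015006424301367494
-0.0 -0.06 0.02117850940053101 deck 0.021504818226025624
-0.0 -0.04 0.02735167182366044 deck 0.02800321215068375
-0.0 -0.03 0.030289070016794317 deck 0.031252409113012816
-0.0 -0.02 0.03364191857808552 deck 0.034501606075341876
0.041 -0.08 0.014239895441364947 deck 0.015006424301367494
0.041 -0.06 0.020328125881428183 deck 0.021504818226025624
0.041 -0.04 0.026714754850087286 deck 0.02800321215068375
0.041 -0.03 0.029552341638690638 deck 0.031252409113012816
0.041 -0.02 0.03295027880919443 deck 0.034501606075341876
```

```bash
python3 -m handwheel '{"deltas": [[0.13,0,0,0,1],[0.13,0,0,0,1],[0.13,0,0,0,0.31],[0.13,0.53,-0.78,0,0],[0.13,0.53,-0.78,0,0],[0.13,0.53,-0.78,0,0],[0.13,0.53,-0.78,0,0],[0.13,0.53,-0.78,0,0],[0.13,0.53,-0.78,0,0],[0.13,0.53,-0.78,0,0],[0.13,0.53,-0.78,0,0],[0.13,0.53,-0.78,0,0],[0.13,0.53,-0.78,0,0],[0.13,0.53,-0.78,0,0],[0.13,0.53,-0.78,0,0],[0.13,0.53,-0.78,0,0],[0.13,0.53,-0.78,0,0],[0.13,0,0,0,0]]}' 20
cat > where.py <<'E'
from pose import *
np.set_printoptions(precision=4,suppress=True)
Rm=R.from_euler('z',-5.17,degrees=True).as_matrix(); t=np.array([.5591,-.1113,0])
s=status.get_state(); q=s['orientation']; M=R.from_quat(np.r_[q[1:],q[0]]).as_matrix()
p=s['tcp_pos']; print('tcp in scanner mm',1e3*(Rm.T@(p-t)),'yaw',np.degrees(np.arctan2(M[1,0],M[0,0])),'zaxis',M[:,2],'gap',s['finger_gap'],'F',s['wrist_force'],'T',s['ft_torque'],'t',s['clock'],'reach',env.tip_reach)
tgt=Rm@np.array([-.0439,-.02975,.3])+t; print('to catch xy, tool units',(M.T@(tgt-p))[:2]/.04)
E
python3 where.py
```

```text
clock: 2.45
tcp_pos: [0.5129, -0.1371, 0.3035]
orientation: [-0.0, 0.999, -0.043, -0.0]
wrist_force: [0.0, 0.1, -1.0]
finger_gap: 0.0484
grip_force: 0.0
tcp in scanner mm [-43.647  -29.8975 303.5356] yaw -4.967490718338724 zaxis [-0.0002  0.0003 -1.    ] gap 0.04835176912860674 F [ 0.0274  0.1439 -0.9898] T [-0.0255  0.0037  0.0198] t 2.45 reach 0.0726
to catch xy, tool units [-0.0063 -0.0037]
```

```bash
python3 - <<'E'
from pose import *
c=cam('wrist','w1.png'); print(c['origin'],c['attitude'],c['vfov'])
E
```

```text
[ 0.5894144  -0.14423926  0.37368743] [-0.10124293 -0.66820493  0.72860797  0.11127653] 67.81353834650812
```

View pics/w1.png

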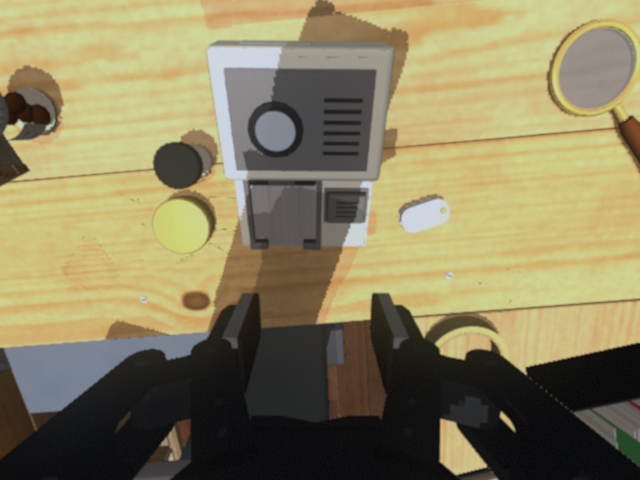

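The wrist view shows the scanner at px (208-393, 42-248), clear and undisturbed, and the fingertips at (248,297) and (382,297). I'll measure the tips from depth.

```bash
python3 - <<'E'
from pose import *
np.set_printoptions(precision=4,suppress=True)
c=cam('wrist'); P=pts(c); s=status.get_state(); q=s['orientation'];M=R.from_quat(np.r_[q[1:],q[0]]).as_matrix()
T=(P-s['tcp_pos'])@M*1e3
d=c['depth']; m=(d>0)&(d<.25)&(T[...,2]>30)
for side in (-1,1):
  k=m&(np.sign(T[...,1])==side)&(abs(T[...,1])<60)
  for z0,z1 in ((30,45),(45,55),(55,62),(62,66),(66,70),(70,80)):
    kk=k&(T[...,2]>z0)&(T[...,2]<z1)
    if kk.sum()>3: q=T[kk]; print(side,z0,kk.sum(),'x',q[:,0].min(),q[:,0].max(),'y',q[:,1].min(),q[:,1].max(),'zmax',q[:,2].max())
L=[(o2s(-25,-42,10),0)]
E
```

```text
-1 30 1330 x -10.536796284487764 13.301583299585001 y -37.919650419662105 -23.967994030880245 zmax 44.978582027773015
-1 45 673 x -10.018240279202862 12.85520675386478 y -38.03240280928917 -23.985248905672687 zmax 54.99831583733675
-1 55 379 x -9.855551788412104 12.650247983376465 y -37.85305328183727 -24.058319514567263 zmax 61.98718052142719
-1 62 143 x -9.829006839904983 12.611454741322495 y -35.89117561065617 -24.005627736208023 zmax 65.96782484722445
-1 66 57 x -8.248043239484861 11.064058176684798 y -24.54064080820644 -24.07726000281884 zmax 69.79287878028165
1 30 1340 x -9.82832484593761 13.365132964789698 y 23.61106666917656 37.33104941096742 zmax 44.99416708848651
1 45 660 x -9.939265668636246 12.907895460071721 y 23.723387170770142 37.76508173500194 zmax 54.994442577047295
1 55 380 x -10.107333028483495 12.930191600156107 y 23.69207459350147 37.474123296242574 zmax 61.91693166020926
1 62 149 x -9.86944659274117 12.603194691353726 y 23.73635161322341 35.377401338843036 zmax 65.97171733162568
1 66 60 x -9.961913909227208 11.445824153130046 y 23.808130328327042 29.835819848851873 zmax 69.91220071565459
```

```bash
python3 -m handwheel '{"deltas": [[0.13,-0.04,0,0.4,0],[0.13,0,0,0.55,0],[0.13,0,0,0.55,0],[0.13,0,0,0.55,0],[0.13,0,0,0.55,0],[0.13,0,0,0.55,0],[0.13,0,0,0.55,0],[0.13,0,0,0.5,0],[0.13,0,0,0.2,0.02],[0.13,0,0,0,0],[0.13,0,0,0,0]]}'
python3 - <<'E'
import where
from h import *
for n in('top','scene'):
    c=cam(n); np.savez(n+'2.npz',P=pts(c),f=c['frame'])
c=cam('wrist','w2.png')
E
```

```text
clock: 3.92
tcp_pos: [0.5107, -0.1393, 0.1288]
orientation: [0.0, 0.999, -0.047, 0.001]
wrist_force: [-0.4, -0.6, 0.6]
finger_gap: 0.0484
grip_force: 0.0
tcp in scanner mm [-45.6494 -32.2336 128.773 ] yaw -5.4049687135450055 zaxis [ 0.0013 -0.0007 -1.    ] gap 0.04838931444839744 F [-0.4027 -0.6195  0.6276] T [-0.0098 -0.0514 -0.0516] t 3.925 reach 0.0726
to catch xy, tool units [ 0.0492 -0.0599]
```

View pics/w2.png

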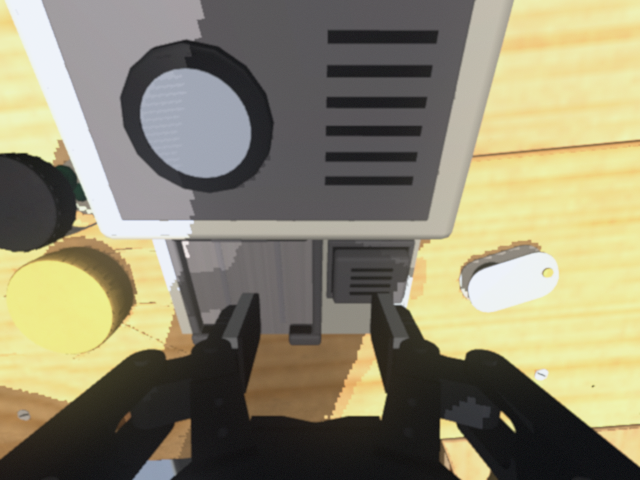

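Fingers lie over the key (382,300; key spans 330-408) and the lane middle (248,300; lane 185-318). I'll correct a 2 mm drift and go down to just above the key.

```bash
python3 -m handwheel '{"deltas": [[0.13,0.02,-0.06,0.2,-0.02],[0.13,0,0,0.15,0],[0.13,0,0,0,0],[0.13,0,0,0,0],[0.13,0,0,0,0]]}'; python3 where.py
```

```text
clock: 4.7
tcp_pos: [0.5115, -0.1365, 0.114]
orientation: [0.0, 0.999, -0.045, 0.0]
wrist_force: [0.5, 0.7, -0.1]
finger_gap: 0.0484
grip_force: 0.0
tcp in scanner mm [-45.134  -29.4124 114.0098] yaw -5.177012564255725 zaxis [ 0.0002 -0.0002 -1.    ] gap 0.04840008282699555 F [ 0.5061  0.6631 -0.1094] T [-0.0839 -0.0358  0.0151] t 4.7 reach 0.0726
to catch xy, tool units [0.032  0.0093]
```

```bash
python3 -m handwheel '{"deltas": [[0.13,0,0,0.06,0],[0.13,0,0,0.06,0],[0.13,0,0,0.03,0],[0.13,0,0,0,0],[0.13,0,0,0,0]]}'; python3 where.py
```

```text
clock: 5.32
tcp_pos: [0.5116, -0.1365, 0.1081]
orientation: [0.0, 0.999, -0.045, 0.0]
wrist_force: [0.5, -0.0, 1.9]
finger_gap: 0.0477
grip_force: 0.7
tcp in scanner mm [-45.0167 -29.4252 108.1068] yaw -5.177112129811997 zaxis [ 0.0006 -0.0003 -1.    ] gap 0.04773367135459787 F [ 0.5293 -0.0439  1.9214] T [-0.0379 -0.093   0.0013] t 5.325 reach 0.0726
to catch xy, tool units [0.0307 0.0094]
```

```bash
python3 -m handwheel '{"deltas": [[0.13,0,0,0.04,0],[0.13,0,0,0.03,0],[0.13,0,0,0.02,0],[0.13,0,0,0,0],[0.13,0,0,0,0]]}'; python3 - <<'E'
import where
from h import *
cam('scene')
c=cam('wrist','w3.png')
E
```

```text
clock: 5.95
tcp_pos: [0.5105, -0.1363, 0.104]
orientation: [-0.0, 0.999, -0.045, -0.001]
wrist_force: [-2.5, -0.2, 4.7]
finger_gap: 0.0484
grip_force: 3.2
tcp in scanner mm [-46.1201 -29.2703 103.9729] yaw -5.1825963927682075 zaxis [-0.0018  0.0002 -1.    ] gap 0.04841278146492528 F [-2.5125 -0.2286  4.7385] T [-0.1332  0.4402  0.0975] t 5.95 reach 0.0726
to catch xy, tool units [0.0464 0.012 ]
```

View pics/w3.png

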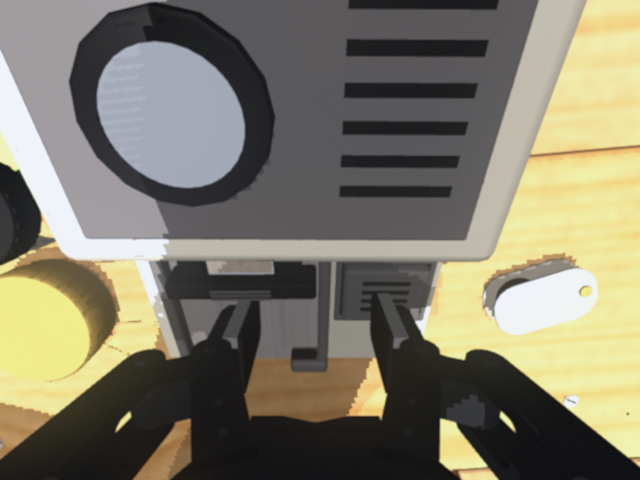

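The carrier is out about 18 mm, its bar square at px (165-318, 262-300) and held by the left finger (2.5 N), with the key pressed. I'll let it down along the slope, easing slightly off the key.

```bash
python3 -m handwheel '{"deltas": [[0.13,-0.03,0,0.004,0],[0.13,-0.05,0,0.009,0],[0.13,-0.06,0,0.012,0],[0.13,-0.06,0,0.012,0],[0.13,-0.06,0,0.012,0],[0.13,-0.06,0,0.012,0],[0.13,-0.06,0,0.012,0],[0.13,-0.06,0,0.012,0],[0.13,-0.06,0,0.012,0],[0.13,-0.06,0,0.02,0],[0.13,-0.06,0,0.02,0],[0.13,-0.06,0,0.02,0],[0.13,-0.06,0,0.02,0],[0.13,-0.06,0,0.02,0],[0.13,-0.05,0,0.015,0],[0.13,-0.03,0,0.01,0]]}'; python3 - <<'E'
import where
from h import *
c=cam('wrist','w4.png')
E
```

```text
clock: 8.05
tcp_pos: [0.4762, -0.1333, 0.0954]
orientation: [0.0, 0.999, -0.045, 0.0]
wrist_force: [-0.8, -0.6, -0.8]
finger_gap: 0.0482
grip_force: 0.1
tcp in scanner mm [-80.5939 -29.3556  95.3921] yaw -5.179927643898796 zaxis [ 0.     -0.0001 -1.    ] gap 0.04820747503599407 F [-0.8374 -0.6415 -0.7877] T [-0.0314  0.0417  0.0008] t 8.05 reach 0.0726
to catch xy, tool units [0.9174 0.0099]
```

View pics/w4.png

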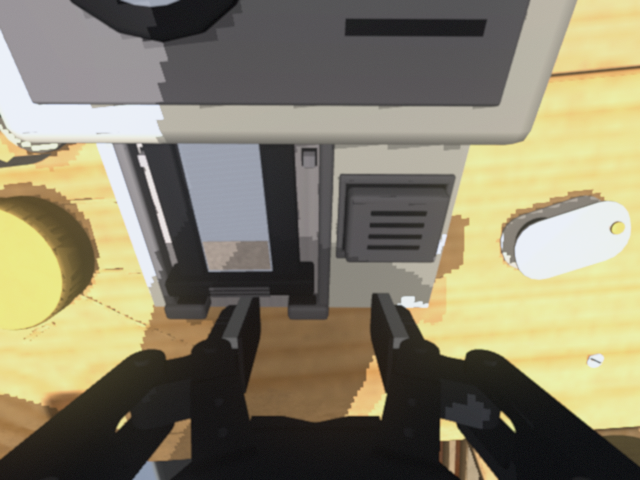

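The carrier follows the finger, bar square at px (168-315, 265-297), just above the horns (165-210 and 288-328, row ~310), and the key is up. Now the last stretch, slowly.

```bash
python3 -m handwheel '{"deltas": [[0.13,-0.03,0,0.01,0],[0.13,-0.03,0,0.01,0],[0.13,-0.03,0,0.01,0],[0.13,-0.03,0,0.01,0],[0.13,-0.03,0,0.01,0],[0.13,-0.03,0,0.01,0],[0.13,-0.03,0,0.01,0],[0.13,-0.03,0,0.01,0],[0.13,-0.03,0,0.01,0],[0.13,-0.03,0,0.01,0],[0.13,-0.03,0,0.01,0],[0.13,-0.03,0,0.01,0],[0.13,-0.03,0,0,0],[0.13,-0.03,0,0,0],[0.13,0,0,0,0]]}'; python3 - <<'E'
import where
from h import *
c=cam('wrist','w5.png')
E
```

```text
clock: 9.98
tcp_pos: [0.4595, -0.1318, 0.0906]
orientation: [0.0, 0.999, -0.045, -0.0]
wrist_force: [0.5, 0.1, 0.5]
finger_gap: 0.0486
grip_force: 0.0
tcp in scanner mm [-97.3491 -29.3461  90.6219] yaw -5.179943867631843 zaxis [-0.     -0.0001 -1.    ] gap 0.04856376702230966 F [0.4678 0.0588 0.5038] T [-0.0103 -0.0064 -0.0193] t 9.975 reach 0.0726
to catch xy, tool units [1.336  0.0104]
```

View pics/w5.png

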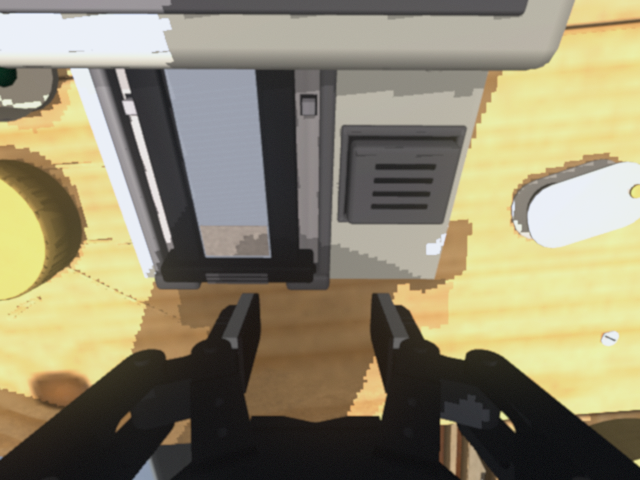

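The bar covers the horns' upper edge at both sides, px (160-315, 258-283), and the finger is clear by several mm. I'll back off and lift.

```bash
python3 -m handwheel '{"deltas": [[0.13,-0.1,0,0,0],[0.13,-0.2,0,0,0],[0.13,-0.3,0,-0.1,0],[0.13,-0.3,0,-0.4,0],[0.13,-0.2,0,-0.6,0],[0.13,-0.2,0,-0.6,0],[0.13,-0.2,0,-0.6,0],[0.13,-0.2,0,-0.6,0],[0.13,-0.1,0,-0.4,0],[0.13,0,0,0,0],[0.13,0,0,0,0]]}'; python3 - <<'E'
from where import *
c=cam('wrist'); f=c['frame']
P=pts(c); Q=(P-t)@Rm*1e3  # scanner frame, mm
O=np.stack([Q[...,0]*c18+(Q[...,2]-41)*s18,Q[...,1],-Q[...,0]*s18+(Q[...,2]-41)*c18],-1)
for y in (-28,-22,-12,0,12,22,28):
    k=(abs(O[...,1]-y)<1.5)&(O[...,2]>11.8)&(O[...,2]<18)&(O[...,0]>-95)&(O[...,0]<-50)
    print(y,k.sum(),'bar top x',O[k][:,0].min().round(1),O[k][:,0].max().round(1),'z',np.median(O[k][:,2]).round(1))
cv2.imwrite('pics/w6.png',f[:,:,::-1])
E
```

```text
clock: 11.4
tcp_pos: [0.3874, -0.1251, 0.2221]
orientation: [-0.0, 0.999, -0.045, -0.0]
wrist_force: [0.8, -0.5, 0.3]
finger_gap: 0.0483
grip_force: 0.0
tcp in scanner mm [-169.7542  -29.2185  222.1019] yaw -5.189591430142092 zaxis [-0.0003  0.0001 -1.    ] gap 0.04831351692803667 F [ 0.7768 -0.488   0.2882] T [-0.0122 -0.0171 -0.015 ] t 11.4 reach 0.0726
to catch xy, tool units [3.1457 0.012 ]
-28 47 bar top x -78.6 -70.8 z 13.5
-22 56 bar top x -78.2 -70.9 z 14.0
-12 47 bar top x -78.4 -71.0 z 13.6
0 54 bar top x -78.2 -70.8 z 14.1
12 54 bar top x -78.1 -71.0 z 14.0
22 53 bar top x -78.3 -70.7 z 14.0
28 53 bar top x -78.6 -70.5 z 13.8
```

View pics/w6.png

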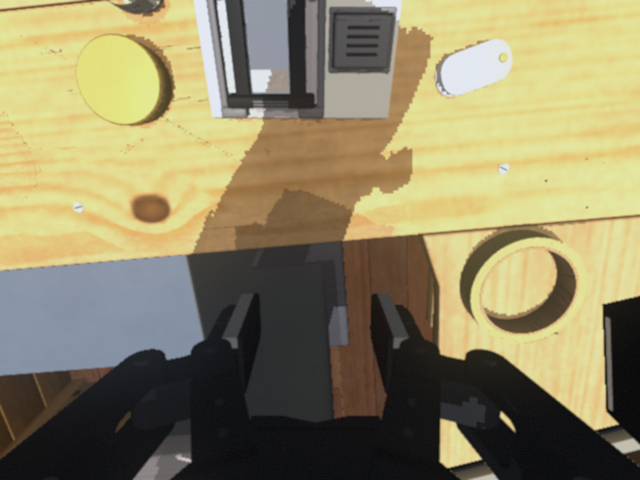

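The bar is square across the horns at px (225-315, 95-108) and the tin and loupe are where they were. The bar reads x = -78.3, so I'll check it against the horns and the deck edge in the same frame for bias.

```bash
python3 - <<'E'
from where import *
for n in ('wrist','top'):
  c=cam(n); P=pts(c); Q=(P-t)@Rm*1e3
  O=np.stack([Q[...,0]*c18+(Q[...,2]-41)*s18,Q[...,1],-Q[...,0]*s18+(Q[...,2]-41)*c18],-1)
  for y0,y1,z0,z1,l in ((20,29,8,11.5,'hornL'),(-29,-20,8,11.5,'hornR'),(20,29,12,17,'barL'),(-29,-20,12,17,'barR'),(-75,-42,-2,2,'deck'),(-75,-42,8,12,'key')):
    k=(O[...,1]>y0)&(O[...,1]<y1)&(O[...,2]>z0)&(O[...,2]<z1)&(O[...,0]>-100)&(O[...,0]<-15)
    x=O[k][:,0]; print(n,l,k.sum(),np.percentile(x,[0,3,50,97,100]).round(1),np.median(O[k][:,2]).round(1))
E
```

```text
tcp in scanner mm [-169.8113  -29.146   221.8749] yaw -5.183661066930817 zaxis [-0.0009  0.0005 -1.    ] gap 0.04827336059489677 F [ 0.721  -0.154   0.8083] T [-0.0051 -0.0099 -0.0052] t 11.45 reach 0.0726
to catch xy, tool units [3.1459 0.0135]
wrist hornL 808 [-86.8 -84.9 -46.6 -18.2 -16.7] 9.9
wrist hornR 624 [-86.8 -85.6 -48.6 -18.3 -16.7] 10.0
wrist barL 166 [-78.7 -78.4 -74.4 -70.8 -21.2] 13.7
wrist barR 159 [-78.7 -78.5 -74.6 -71.  -19.2] 13.8
wrist deck 2889 [-89.  -87.4 -66.6 -17.6 -17. ] -0.3
wrist key 2735 [-54.2 -52.8 -38.3 -25.  -24.4] 10.0Traceback (most recent call last):
  File "<stdin>", line 7, in <module>
    return _quantile_unchecked(
        a, q, axis, out, overwrite_input, method, keepdims, weights)
    return _ureduce(a,
                    func=_quantile_ureduce_func,
    ...<5 lines>...
                    overwrite_input=overwrite_input,
                    method=method)
    r = func(a, **kwargs)
    result = _quantile(arr,
                       quantiles=q,
    ...<2 lines>...
                       out=out,
                       weights=wgt)
    slices_having_nans = np.isnan(arr[-1, ...])
                                  ~~~^^^^^^^^^
IndexError: index -1 is out of bounds for axis 0 with size 0
```

Every edge in this frame reads about 1.1 mm short: horns -86.8 against -88, deck -89 against -90. That puts the bar at about -80, so it is on both stops.

```bash
python3 -c "
from workcell import hand_in
print(hand_in())"
```

```text
the job is handed in; nothing more can be done
None
```

I pressed the eject key, caught the carrier about 18 mm out and let it down gently; by the last camera check its front bar sits square on both stops, with the hand clear and the job handed in at about 11.5 s.

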